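# Tip the rhodochrosite slice out of its pocket and stand it at the loupe

## Robot

A 6-joint arm with a two-finger parallel gripper is mounted at the origin on the work surface. World frame = base frame: x ahead of the robot, y to its left, z up, the work surface at z = 0. Lengths are in m, angles in rad, forces in N, time in s.
With the tool pointing down it reaches from about 0.35 to 0.775 m from the base axis. Payload 5.5 kg.
Tool frame: the origin (TCP) lies between the finger pads; the fingertips stand 19 mm ahead of it and the grasp point (between the pads) is the TCP; z points along the fingers, y is the line along which they close (so a half turn about z gives the same grasp; the last joint's range is limited). The gripper opens to 85 mm and grips with 20 to 120 N. Pads are 22 mm wide; open, the fingers measure 114 mm over their backs; the gripper's body (76 mm by 85 mm) begins 54 mm behind the grasp point. The pads swing forward as they close: fully open they stand 13 mm farther back than shut.
Start: joints at [-0.14, 0.313, 0.046, 1.304, 0, 1.431], TCP at [0.575, -0, 0.25] pointing down, gripper open.
Joint ranges: [-2.76, 2.76], [-0.86, 1.69], [-1.03, 1.26], [-2.2, 2.34], [-1.47, 1.5], [-3.14, 3.14]. Speed limits (rad/s): [2.57, 2.57, 3.14, 3.14, 3.14, 3.14].

## Interface

Orientations are given as a unit quaternion [w, x, y, z].
In Python, from workcell import env gives the robot as it stands.
- The arm moves only by the tool carry_out, never from a script. Its argument "increments" is a list that holds one entry, the list of rows, each a list of 6 numbers: the shift along the tool's x, y, z each as a share of 50 cm, from -1 to 1, then the turn, a rotation vector about the tool's x, y, z each as a share of 2 pi rad, from -1 to 1. In form: [[[x, y, z, ax, ay, az], ...]]. A call has 1 to 5 rows; each row is the pose to reach, as a shift and turn from the pose commanded when the call began, along the tool's axes at that moment, turning the shorter way round; what a row does not reach only later rows make up. A row lasts 1/8 s, in which the tool goes at most 62.5 mm and 10.7 degrees, less where a joint would pass 70% of its speed; a pose out of reach is approached as far as the arm can. A call with a number of a shift or a turn outside -1 to 1 is refused whole. A call with a gripper value outside its range is refused whole. "jaw" is the closure, from 0 (fully open) to 1 (shut), set as the call begins (left out, the last holds). The fingers move at their own pace and stop on an object; "squeeze" is the grip in N (left out, the last holds). Time passes only in rows, so rows that repeat a pose let the fingers close. It gives the time, the measured TCP pose, the force, the opening and the grip force at its end, in the units of the state.
- env.get_state(): the state, without advancing time (a new reading comes with each control period).
- env.read_camera(name): name is "scene" or "side" or "wrist"; returns a dict with "frame" (400x640x3 uint8, blue, green, red), "z_map" (400x640 float32, m along the optical axis (not along the pixel's ray), 0 where there is no reading), "intrinsics" (3x3 intrinsics, pixels), "R" (3x3) and "t" (3): a world point X has camera coordinates R X + t; the wrist camera has in their place "T_tool_cam" (4x4, takes a point from camera to tool coordinates, whose origin is the TCP and whose axes are the flange's). Camera axes: x right, y down, z forward; pixel columns grow to the right and rows downward; lengths in m; the calibration is good to about 2 mm. A picture is of the moment at which its call begins: read the wrist's pose just before it.
- env.hand_in(): hands the job in; it is judged then, once.
Trained networks look in the newest picture that a camera, given by its name, has taken for a name from the list of things; names that differ only in an ending like _2 or _b are one class to them, and where a whole thing is asked for, a point or a joint stands for the part that bears it (a point fixed in the world has none). Each returns a list of dicts, best first, with "score" (0 to 1); they miss things now and then, are a little off and sometimes report something else, mostly with a low value. They report only what shows in the picture. A call takes as long as a camera call. They do not tell look-alikes from the thing itself.
- env.find_in(camera, name): "position" ([x, y, z] in m, in world coordinates, good to about 4 mm: the middle of the surface that is visible of it).
The state is a dict: "clock": time; "joint_pos": joint angles; "qvel": joint speeds; "tau": joint torques, N m; "tcp_pos": TCP position; "orientation": TCP orientation; "wrist_force": force on the tool from outside, world axes, zero at the start; "ft_torque": the same for the moment, N m; "finger_gap": finger opening in m; "grip_force": force on a finger pad.
Only numpy, scipy, OpenCV 4.12 (cv2) and the standard library are available. Lean on these libraries where they do the work, as an engineer would, in place of code of your own. Each camera call takes 0.05 s, during which the arm holds its last target. There are 200 camera calls.

## Task

Take the pink rhodochrosite slice out of its grey pocket block: push down on the edge that hangs over the well so that the slice tips up against the pocket wall and stays tipped, then pinch the raised edge. Carry it to the wooden loupe stand, lower it on edge into the groove and let go only once it is down, so that it is left standing there by itself. Leave the blue slice lying in its own block.

Things in the scene. Friction and masses are not known exactly. Their poses are not given: they have to be found in the camera images.
- pink_slice: The slice named in the goal: pink and white banded rigid stone disc, 76 mm across, 12 mm thick, about 190 g, loose. Origin at the disc's centre (mid thickness), z its axis, up while it lies flat. Starts flat in the block 'pocket', top flush with the rim, 62 mm above the shelf.
- pocket: Fixed slick grey plastic block, 97 x 102 x 62 mm high. Origin on the shelf, z up, x to the closed far wall (inside at x 36). Slice lies on two ledges, z 50, x -50 to -1.5, |y| 20 to 41, centred at x -3. Between them a channel |y| under 20, floor z 6, open at the -x end: room for a finger. From x -1.5 to 36 a well, floor z 6, |y| under 41. Walls and -x corner stops to z 62.
- press_point (a point): Point on the flat slice's top over the well (pocket x 24, y 0, z 62 mm). Pushed down here 12 mm by closed fingertips, a few newtons, the slice tips over the ledges' end (x -1.5): its far edge slides to the well floor by the far wall and it stays leaning about 60 degrees from flat. Its near edge then stands up at about x -9, z 75 mm, leaning to -x, free on both faces.
- loupe_stand: Fixed wooden stand, base 125 x 110 x 10 mm, round loupe 65 mm tall at x 77. Origin on the shelf under the groove's middle, z up. Groove along y, 30 mm wide, between bars at |x| 15 to 25, 100 mm long, tops z 52. Its floor, z 16, has a 36 mm gap at y 0 where the slice settles by itself, centre then at z 49 mm, leaning up to 27 degrees on a bar.
- blue_slice: Blue-grey banded agate slice of the same size, lying flat in another grey block of the same kind. To be left alone. Origin at the disc's centre, z its axis.
Mind the look-alikes: they are no part of the job. What is shaped like the pocket but yellow is not meant.

How it is judged:
On the way, in this order (a step that is already met when the one before it is completed fails the run):
1. the pink slice stays tipped up in its pocket, 43 degrees or more from flat, its far edge down in the well (angle between pink_slice's own z axis and vertical between 0.75 and 2.39 rad and z of pink_slice in the frame of pocket below 0.05 m and horizontal distance between pink_slice and pocket below 0.035 m), for 0.3 s.
2. the pink slice is lifted out, held by the fingers, its centre 100 mm or more above the shelf (height (world z) of pink_slice above 0.1 m and contact force between the fingers and pink_slice above 0.5 N), for 0.1 s.
3. still held, the slice is lowered on edge into the groove, its centre within 65 mm of the shelf (height (world z) of pink_slice below 0.065 m and horizontal distance between pink_slice and loupe_stand below 0.025 m and angle between pink_slice's own z axis and vertical between 0.87 and 2.27 rad and contact force between the fingers and pink_slice above 0.5 N), for 0.05 s.
At the end, for the whole second after the job is handed in: The pink slice stands free and still on edge in the stand's groove: centre within 22 mm of the groove's middle and 35 to 60 mm above the shelf, axis 50 degrees or more from vertical and within 40 degrees of across the groove. The blue slice lies flat within 20 mm of its start (horizontal distance between pink_slice and loupe_stand below 0.022 m and z of pink_slice in the frame of loupe_stand between 0.035 and 0.06 m and angle between pink_slice's own z axis and vertical between 0.87 and 2.27 rad and angle between the z axis of pink_slice and the x axis of loupe_stand, either way round below 0.7 rad and linear speed of pink_slice below 0.02 m/s and distance of blue_slice from where it was at the start of the episode below 0.02 m and angle between blue_slice's own z axis and vertical below 0.2 rad); the robot touches nothing.
It fails at once if the blue slice is moved by more than 20 mm or tipped by more than 15 degrees (distance of blue_slice from where it was at the start of the episode above 0.02 m or angle between blue_slice's own z axis and vertical above 0.262 rad).
It also fails if it takes over 51 s, if anything falls off the work surface, if the arm or the gripper's body presses on something with over 40 N, if the wrist force passes 120 N, or if a joint passes its speed limit or range.

## Working session

There is one attempt and no reset: what is moved stays moved. The work goes in short steps, Python scripts to look and compute and a tool call to move; the robot and the scene stay as the last step left them, time stands still between calls to the robot, and variables do not carry over. Pictures are saved under pics/ and viewed, at most 10 in all, crops included, and the job is handed in when it is done.

Besides the shell and the picture viewer there is one more tool, called after "Call:" by a JSON object that holds its "op" and its "data". carry_out: Moves the arm, as the interface text tells. Its arguments: {"type":"object","properties":{"increments":{"type":"array","items":{"type":"array","items":{"type":"array","items":{"type":"number","minimum":-1,"maximum":1}}}},"jaw":{"type":"number"},"squeeze":{"type":"number"}},"required":["increments"]}

```bash
mkdir -p pics; ls; python3 - <<'E'
from workcell import env
import cv2,numpy as np
print(env.get_state())
for c in ["scene","side"]:
    r=env.read_camera(c); cv2.imwrite(f"pics/{c}0.png",r["frame"]); np.savez(f"pics/{c}0.npz",**{k:np.array(v) for k,v in r.items()})
    for n in ["pink_slice","pocket","loupe_stand","blue_slice"]:
        print(c,n,[(np.round(d["position"],4).tolist(),round(d["score"],2)) for d in env.find_in(c,n)])
E
```

```text
pics
{'clock': 0.0, 'joint_pos': array([-1.39598369e-01,  3.14044716e-01,  4.49907697e-02,  1.30357184e+00,
       -1.52782784e-05,  1.43121882e+00]), 'qvel': array([ 5.81256205e-05,  1.44196786e-04, -2.13399585e-03, -1.19544185e-03,
       -9.21302459e-04,  7.73534699e-04]), 'tau': array([-2.90074182e-03, -4.80629075e+01,  2.98531097e+01,  1.95313990e-02,
       -3.83516899e-04, -4.27451073e-05]), 'tcp_pos': array([5.74540750e-01, 5.15010888e-05, 2.49388427e-01]), 'orientation': array([-7.25917894e-04,  7.07113856e-01,  7.07099115e-01, -5.56627588e-04]), 'wrist_force': array([ 0.27618549, -0.73187802, -0.39833561]), 'ft_torque': array([-0.01191465, -0.09344522,  0.00130693]), 'grip_force': 0.0, 'finger_gap': 0.08540559339957102}
scene pink_slice [([0.5521, 0.2632, 0.0637], 0.94)]
scene pocket [([0.5959, 0.2613, 0.0505], 0.9), ([0.5573, 0.4373, 0.0449], 0.65)]
scene loupe_stand [([0.5719, -0.2518, 0.0258], 0.96)]
scene blue_slice [([0.5307, -0.0023, 0.0597], 0.89)]
side pink_slice [([0.5362, 0.2539, 0.0635], 0.8)]
side pocket [([0.5212, 0.4299, 0.0418], 0.96), ([0.5466, -0.2621, 0.0181], 0.73), ([0.5313, 0.2144, 0.0445], 0.7)]
side loupe_stand [([0.5453, -0.2624, 0.0185], 0.78)]
side blue_slice [([0.5216, -0.0091, 0.0623], 0.58)]
```

View pics/scene0.png

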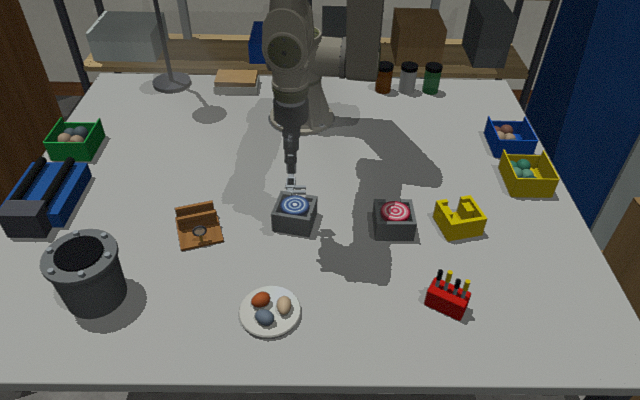

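View pics/side0.png

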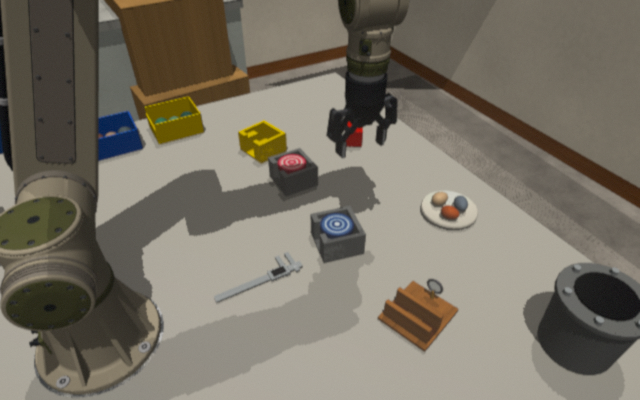

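The scene picture shows the pink slice at (395,212) in its grey block, blue at (295,205), the stand at (200,225) with the loupe on its near side, and a yellow decoy at (460,217). The side picture agrees. Next I'll look at the pocket from above with the wrist camera.

Call:
{"op": "carry_out", "data": {"increments": [[[0.12,-0.02,-0.02,0,0,0],[0.24,-0.04,-0.06,0,0,0],[0.36,-0.06,-0.1,0,0,0],[0.48,-0.07,-0.1,0,0,0],[0.48,-0.07,-0.1,0,0,0]]], "jaw": 1}}

```text
clock: 1.12
tcp_pos: [0.5391, 0.2441, 0.3005]
orientation: [-0.0, 0.705, 0.709, 0.001]
wrist_force: [0.0, -0.4, 0.2]
finger_gap: -0.0002
grip_force: 0.0
```

```bash
cat > h.py <<'E'
from workcell import env
import cv2,numpy as np
from scipy.spatial.transform import Rotation as Ro
def pose():
    s=env.get_state(); q=s["orientation"]
    T=np.eye(4);T[:3,:3]=Ro.from_quat([q[1],q[2],q[3],q[0]]).as_matrix();T[:3,3]=s["tcp_pos"];return T,s
def cloud(r,T=None):
    z=r["z_map"];K=np.array(r["intrinsics"]);v,u=np.indices(z.shape)
    P=np.stack([(u-K[0,2])/K[0,0]*z,(v-K[1,2])/K[1,1]*z,z],-1)
    if T is not None:
        M=T@np.array(r["T_tool_cam"]);W=P@M[:3,:3].T+M[:3,3]
    else: W=(P-np.array(r["t"]))@np.array(r["R"])
    W[z==0]=np.nan
    return W
def wrist(name):
    T,s=pose();r=env.read_camera("wrist");cv2.imwrite(f"pics/{name}.png",r["frame"]);W=cloud(r,T)
    np.savez(f"pics/{name}.npz",W=W,f=r["frame"]);return r,W,T,s
E
python3 - <<'E'
from h import *
r,W,T,s=wrist("w1")
print(s["clock"],s["tcp_pos"],s["orientation"],np.round(r["T_tool_cam"],3),r["intrinsics"])
for n in ["pink_slice","pocket"]: print(n,[(np.round(d["position"],4).tolist(),round(d["score"],2)) for d in env.find_in("wrist",n)])
for v in range(20,400,60): print(v,[np.round(W[v,u],3).tolist() for u in (100,320,540)])
E
```

```text
1.125 [0.53908258 0.24412773 0.30052191] [-1.01168888e-04  7.04822042e-01  7.09383909e-01  5.90298920e-04] [[-0.001 -0.946 -0.325  0.085]
 [ 1.    -0.001  0.001  0.   ]
 [-0.002 -0.325  0.946 -0.123]
 [ 0.     0.     0.     1.   ]] [[315.95888914   0.         313.12156033]
 [  0.         315.95888914 198.63155772]
 [  0.           0.           1.        ]]
pink_slice [([0.5436, 0.2683, 0.0638], 0.88)]
pocket [([0.551, 0.2691, 0.0602], 0.76), ([0.5392, 0.3989, 0.0461], 0.75)]
20 [[0.286, 0.407, -0.0], [0.546, 0.396, 0.062], [0.801, 0.407, 0.012]]
80 [[0.271, 0.34, -0.002], [0.548, 0.341, 0.001], [0.788, 0.341, 0.055]]
140 [[0.255, 0.265, -0.002], [0.548, 0.276, 0.062], [0.842, 0.268, 0.001]]
200 [[0.238, 0.18, -0.001], [0.55, 0.181, -0.003], [0.863, 0.183, -0.0]]
260 [[0.217, 0.083, -0.002], [0.542, 0.257, 0.298], [0.887, 0.086, -0.001]]
320 [[0.193, -0.028, -0.002], [0.542, 0.249, 0.328], [0.914, -0.026, -0.002]]
380 [[0.483, 0.257, 0.361], [0.541, 0.256, 0.36], [0.943, -0.153, 0.001]]
```

View pics/w1.png

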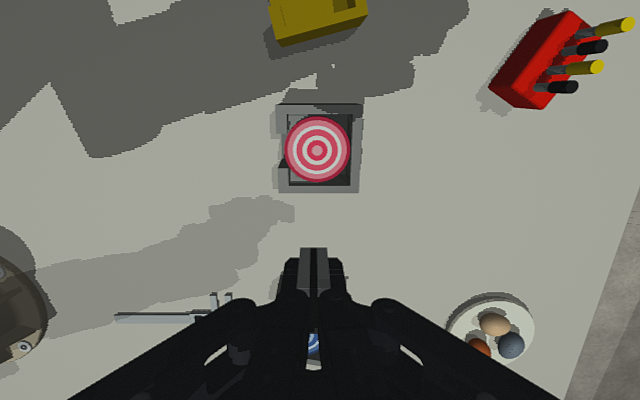

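The wrist picture shows the pink slice centred at (318,150). The block's slit, its open -x end, is on the left at (283,155), and the dark well is on the right, so pocket x points roughly along world +x. Next I'll fit the poses.

```bash
python3 - <<'E'
from h import *
d=np.load("pics/w1.npz");W=d["W"];f=d["f"].astype(int)
m=(W[...,2]>.055)&(W[...,2]<.07)&(abs(W[...,0]-.545)<.09)&(abs(W[...,1]-.268)<.08)
m=cv2.morphologyEx(m.astype(np.uint8),cv2.MORPH_OPEN,np.ones((3,3)))>0
P=W[m];print(len(P),P[:,2].mean(),np.median(P[:,2]))
rc=cv2.minAreaRect(P[:,:2].astype(np.float32)*1000);print("pocket rect",rc)
pk=m&(f[...,2]-f[...,1]>25)|(m&(f.min(-1)>140))
pk=m&(np.hypot(W[...,0]-.544,W[...,1]-.268)<.045)&(f.max(-1)-f.min(-1)>15)
(c,rad)=cv2.minEnclosingCircle(W[pk][:,:2].astype(np.float32)*1000);print("slice",c,rad,pk.sum(),np.median(W[pk][:,2]))
for yy in (0.235,0.255,0.268,0.285,0.30): 
    q=m&(abs(W[...,1]-yy)<.002);print(yy,W[q][:,0].min(),W[q][:,0].max())
# stand from scene & side
for c in ["scene","side"]:
    r=dict(np.load(f"pics/{c}0.npz",allow_pickle=True));S=cloud(r);
    mm=(abs(S[...,0]-.56)<.12)&(abs(S[...,1]+.26)<.12)&(S[...,2]>.006)
    for lo,hi in((.006,.014),(.046,.058),(.006,.2)):
        k=mm&(S[...,2]>lo)&(S[...,2]<hi);Q=S[k]
        print(c,lo,hi,len(Q),cv2.minAreaRect(Q[:,:2].astype(np.float32)*1000),Q[:,2].max())
E
```

```text
6016 0.061355978361470664 0.06143128330338876
pocket rect ((546.3641967773438, 263.2581787109375), (97.24689483642578, 101.22171020507812), 0.36461690068244934)
slice (544.300048828125, 264.2727966308594) 38.05510711669922 2796 0.06148920552824755
0.235 0.4984414058679647 0.5945223057142593
0.255 0.5084602702788392 0.5944980070267918
0.268 0.5075469194406184 0.5946662851137717
0.285 0.4976918483793725 0.5940249479098862
0.3 0.4982826363300105 0.5943749931540613
scene 0.006 0.014 726 ((567.6253051757812, -260.23004150390625), (130.01751708984375, 185.9585418701172), 18.805116653442383) 0.013873072717624564
scene 0.046 0.058 355 ((564.0006103515625, -255.2183074951172), (109.07183074951172, 99.38118743896484), 19.01592445373535) 0.05794027656573669
scene 0.006 0.2 1769 ((567.6253051757812, -260.23004150390625), (130.01751708984375, 185.9585418701172), 18.805116653442383) 0.06553505007156113
side 0.006 0.014 1279 ((564.4212646484375, -253.4873504638672), (127.57240295410156, 110.47674560546875), 18.62611961364746) 0.013999879016062037
side 0.046 0.058 638 ((563.5704345703125, -254.10061645507812), (105.54920959472656, 98.74119567871094), 18.6908016204834) 0.05761773989594158
side 0.006 0.2 3140 ((564.4212646484375, -253.4873504638672), (127.57240295410156, 110.47674560546875), 18.62611961364746) 0.06443577303201853
```

Call:
{"op": "carry_out", "data": {"increments": [[[0.03,0.06,0.1,0,0,0],[0.039,0.066,0.2,0,0,0],[0.039,0.066,0.3,0,0,0],[0.039,0.066,0.38,0,0,0],[0.039,0.066,0.38,0,0,0]]]}}

```text
clock: 1.9
tcp_pos: [0.5707, 0.2567, 0.1067]
orientation: [-0.002, 0.708, 0.706, -0.004]
wrist_force: [0.1, 0.5, 0.1]
finger_gap: 0.0002
grip_force: 0.0
```

```bash
python3 - <<'E'
from h import *
T,s=pose();print(s["clock"],T.round(4),s["wrist_force"])
E
```

```text
1.9 [[ 0.0027  1.     -0.0076  0.5707]
 [ 1.     -0.0028 -0.0026  0.2567]
 [-0.0026 -0.0076 -1.      0.1067]
 [ 0.      0.      0.      1.    ]] [0.10492533 0.45716876 0.05162751]
```

Call:
{"op": "carry_out", "data": {"increments": [[[0.008,0.004,0.0,0,0,0],[0.008,0.004,0.02,0,0,0],[0.008,0.004,0.02,0,0,0]]]}}

```text
clock: 2.28
tcp_pos: [0.5753, 0.2635, 0.1008]
orientation: [0.0, 0.707, 0.707, 0.0]
wrist_force: [-0.1, -0.4, -0.7]
finger_gap: -0.0001
grip_force: 0.0
```

Call:
{"op": "carry_out", "data": {"increments": [[[0,-0.005,0.03,0,0,0],[0,-0.005,0.045,0,0,0],[0,-0.005,0.055,0,0,0],[0,-0.005,0.065,0,0,0],[0,-0.005,0.068,0,0,0]]]}}

```text
clock: 2.9
tcp_pos: [0.5727, 0.2636, 0.073]
orientation: [0.001, 0.707, 0.707, 0.001]
wrist_force: [-17.4, -6.0, 47.0]
finger_gap: -0.0001
grip_force: 23.3
```

```bash
python3 - <<'E'
from h import *
r,W,T,s=wrist("w2");print(s["clock"],s["tcp_pos"],s["wrist_force"])
r=env.read_camera("side");cv2.imwrite("pics/s2.png",cv2.resize(r["frame"][100:240,220:400],None,fx=3,fy=3))
E
```

```text
2.9 [0.57265016 0.26357782 0.07304049] [-17.41437142  -5.9505001   47.03825815]
```

View pics/s2.png

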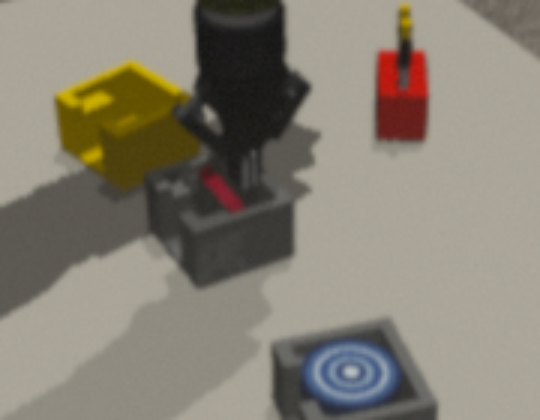

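The picture shows the pink slice tipped up on edge beside the fingers at about (222,190) in the crop. The fingers press at 47 N, so I'll lift off.

Call:
{"op": "carry_out", "data": {"increments": [[[0,0,-0.03,0,0,0],[0,0,-0.13,0,0,0],[-0.1,-0.05,-0.24,0,0,0],[-0.15,-0.1,-0.3,0,0,0],[-0.15,-0.1,-0.3,0,0,0]]], "jaw": 0.5, "squeeze": 40}}

```text
clock: 3.62
tcp_pos: [0.5228, 0.1872, 0.2203]
orientation: [0.002, 0.708, 0.706, 0.002]
wrist_force: [-0.1, 0.4, -0.1]
finger_gap: 0.0425
grip_force: 0.0
```

```bash
python3 - <<'E'
from h import *
r,W,T,s=wrist("w3");print(s["clock"],T.round(3),s["wrist_force"],s["finger_gap"])
f=r["frame"].astype(int)
k=(abs(W[...,0]-.548)<.05)&(abs(W[...,1]-.2635)<.045)&(W[...,2]>.005)&(W[...,2]<.12)&((f[...,2]-f[...,1]>25))
k=cv2.morphologyEx(k.astype(np.uint8),cv2.MORPH_CLOSE,np.ones((7,7)))>0
k&=(W[...,2]>.005)&(W[...,2]<.12)
P=W[k]-[.5479,.2633,0];print(len(P),P.min(0),P.max(0))
c=np.median(P,0);u,sv,v=np.linalg.svd(P-P.mean(0),full_matrices=False);print(P.mean(0),v[2],np.sqrt(sv**2/len(P)))
for lo in range(10,85,5):
    q=P[(P[:,2]*1e3>=lo)&(P[:,2]*1e3<lo+5)&(abs(P[:,1])<.015)]
    if len(q):print(lo,len(q),q[:,0].min().round(4),np.median(q[:,0]).round(4),q[:,0].max().round(4))
cv2.imwrite("pics/w3c.png",cv2.resize(r["frame"][0:260,180:460],None,fx=2,fy=2))
E
```

```text
3.625 [[ 0.002  1.     0.006  0.523]
 [ 1.    -0.002  0.001  0.187]
 [ 0.001  0.006 -1.     0.22 ]
 [ 0.     0.     0.     1.   ]] [-0.07770609  0.39439736 -0.13848387] 0.042483886462407076
3454 [-0.01375307 -0.04177781  0.00516926] [0.03489865 0.0385442  0.0772221 ]
[0.00754464 0.00229647 0.05334372] [0.80837307 0.00559355 0.58864395] [0.02029247 0.01915625 0.00433399]
10 20 0.0331 0.0341 0.0349
15 69 0.0307 0.0322 0.0343
20 64 0.0274 0.0294 0.0311
25 83 0.0241 0.0261 0.028
30 74 0.0216 0.0231 0.0252
35 87 0.0184 0.0201 0.0219
40 92 0.015 0.0171 0.0191
45 96 0.0122 0.0138 0.0161
50 102 0.0092 0.0107 0.0133
55 107 0.0058 0.0076 0.01
60 115 0.0024 0.0045 0.0069
65 214 -0.0137 0.0001 0.0037
70 464 -0.0138 -0.0067 -0.0001
75 52 -0.0074 -0.0043 -0.0032
```

View pics/w3c.png

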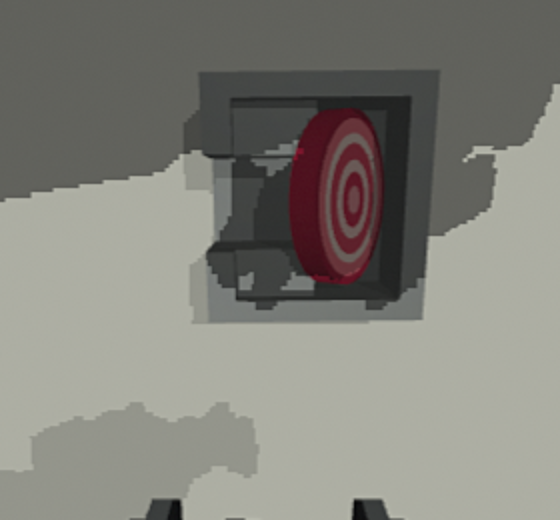

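The slice stands tipped about 60° from flat, its raised edge around x = -9 mm, z = 74 mm. That is the lean the task describes. Next I'll tilt the tool 30.6° and hover behind the edge.

Call:
{"op": "carry_out", "data": {"increments": [[[0.06,-0.01,0.02,-0.028,0,0],[0.12,-0.015,0.04,-0.056,0,0],[0.149,-0.015,0.08,-0.085,0,0],[0.149,-0.015,0.16,-0.085,0,0],[0.149,-0.015,0.2,-0.085,0,0]]], "jaw": 0.6}}

```text
clock: 4.3
tcp_pos: [0.5115, 0.2631, 0.1118]
orientation: [0.185, 0.681, 0.684, 0.184]
wrist_force: [-0.2, -0.0, -0.9]
finger_gap: 0.0341
grip_force: 0.0
```

Call:
{"op": "carry_out", "data": {"increments": [[[0,0,0,0,0,0],[0,0,0,0,0,0]]]}}

```text
clock: 4.55
tcp_pos: [0.5157, 0.2635, 0.1165]
orientation: [0.187, 0.682, 0.682, 0.187]
wrist_force: [0.5, 0.1, 0.2]
finger_gap: 0.0343
grip_force: 0.0
```

```bash
python3 - <<'E'
from h import *
T,s=pose();print(s["clock"],T.round(4),s["wrist_force"],s["finger_gap"])
G=np.array([.5453,.2630,.0637]);print("rows frac",(T[:3,:3].T@(G-T[:3,3])/.5).round(4), np.degrees(np.arctan2(T[0,2],-T[2,2])))
E
```

```text
4.55 [[-3.000e-04  8.606e-01  5.093e-01  5.157e-01]
 [ 1.000e+00  1.000e-04  3.000e-04  2.635e-01]
 [ 2.000e-04  5.093e-01 -8.606e-01  1.165e-01]
 [ 0.000e+00  0.000e+00  0.000e+00  1.000e+00]] [0.46699556 0.11616958 0.15504195] 0.0343241227514281
rows frac [-0.0011 -0.0029  0.1211] 30.617872893073248
```

Call:
{"op": "carry_out", "data": {"increments": [[[0,-0.003,0.05,0,0,0],[0,-0.003,0.09,0,0,0],[0,-0.003,0.12,0,0,0],[0,-0.003,0.12,0,0,0]]]}}

```text
clock: 5.05
tcp_pos: [0.5448, 0.2628, 0.0635]
orientation: [0.187, 0.682, 0.682, 0.186]
wrist_force: [-0.8, -0.3, -0.3]
finger_gap: 0.0339
grip_force: 0.0
```

Call:
{"op": "carry_out", "data": {"increments": [[[0,0,0,0,0,0],[0,0,0,0,0,0],[0,0,0,0,0,0],[0,0,0,0,0,0]]], "jaw": 1, "squeeze": 50}}

```text
clock: 5.55
tcp_pos: [0.5445, 0.2632, 0.0645]
orientation: [0.187, 0.682, 0.682, 0.187]
wrist_force: [-1.2, -0.3, 2.2]
finger_gap: 0.0112
grip_force: 51.1
```

Call:
{"op": "carry_out", "data": {"increments": [[[0,0,-0.03,0,0,0],[0,0,-0.08,0,0,0],[0,0,-0.15,0,0,0],[0,0.04,-0.22,0,0,0],[0,0.08,-0.3,0,0,0]]]}}

```text
clock: 6.18
tcp_pos: [0.5003, 0.2625, 0.2139]
orientation: [0.186, 0.682, 0.683, 0.185]
wrist_force: [1.0, 1.0, -2.6]
finger_gap: 0.0113
grip_force: 50.6
```

```bash
python3 - <<'E'
from h import *
T,s=pose();print(s["clock"],T.round(4),s["wrist_force"],s["finger_gap"],s["grip_force"],s["joint_pos"])
E
```

```text
6.175 [[-5.000e-04  8.620e-01  5.069e-01  5.003e-01]
 [ 1.000e+00  9.000e-04 -5.000e-04  2.625e-01]
 [-9.000e-04  5.069e-01 -8.620e-01  2.139e-01]
 [ 0.000e+00  0.000e+00  0.000e+00  1.000e+00]] [ 1.02262998  0.98224041 -2.61080772] 0.011323000024188632 50.64682066440582 [ 0.45196292 -0.01002857 -0.57196989  0.52247062 -0.22371203  1.96631353]
```

Call:
{"op": "carry_out", "data": {"increments": [[[-0.06,0.08,-0.05,0.02,0,0],[-0.17,0.15,-0.09,0.045,0,0],[-0.28,0.22,-0.13,0.07,0,0],[-0.4,0.228,-0.135,0.085,0,0],[-0.52,0.228,-0.135,0.085,0,0]]]}}

```text
clock: 6.8
tcp_pos: [0.5672, 0.0083, 0.3292]
orientation: [-0.001, 0.707, 0.707, -0.001]
wrist_force: [1.0, -0.5, -2.1]
finger_gap: 0.0114
grip_force: 50.6
```

Call:
{"op": "carry_out", "data": {"increments": [[[-0.12,0,0,0,0,0],[-0.24,0,0,0,0,0],[-0.36,0,0,0,0,0],[-0.48,0,0,0,0,0],[-0.6,0,0,0,0,0]]]}}

```text
clock: 7.42
tcp_pos: [0.5651, -0.2907, 0.3299]
orientation: [-0.0, 0.707, 0.707, 0.0]
wrist_force: [0.6, -1.3, -1.7]
finger_gap: 0.0112
grip_force: 50.5
```

Call:
{"op": "carry_out", "data": {"increments": [[[0,0,0,0,0,0],[0,0,0,0,0,0],[0,0,0,0,0,0]]]}}

```text
clock: 7.8
tcp_pos: [0.566, -0.2879, 0.3299]
orientation: [-0.0, 0.707, 0.708, 0.0]
wrist_force: [-0.5, 0.2, -1.9]
finger_gap: 0.0111
grip_force: 50.6
```

```bash
python3 - <<'E'
from h import *
r,W,T,s=wrist("w4");print(s["clock"],T.round(4),s["finger_gap"],s["grip_force"],s["joint_pos"].round(2))
print([(np.round(d["position"],4).tolist(),round(d["score"],2)) for d in env.find_in("wrist","loupe_stand")])
E
```

```text
7.8 [[-1.700e-03  1.000e+00  1.000e-04  5.660e-01]
 [ 1.000e+00  1.700e-03  2.000e-04 -2.879e-01]
 [ 2.000e-04  1.000e-04 -1.000e+00  3.299e-01]
 [ 0.000e+00  0.000e+00  0.000e+00  1.000e+00]] 0.011146085696285018 50.61311066150665 [-0.6   0.44  0.42  1.55  0.    0.97]
[([0.5632, -0.2509, 0.0096], 0.61)]
```

View pics/w4.png

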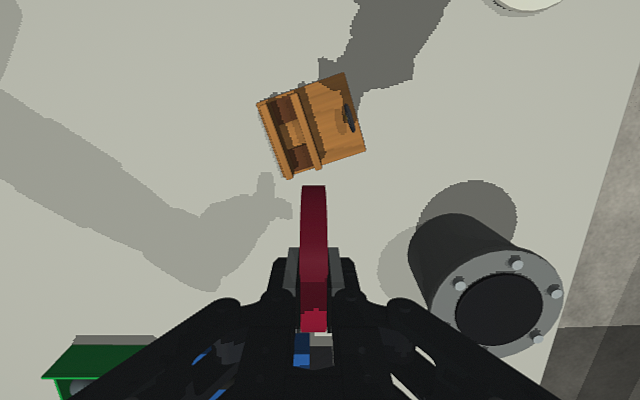

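The wrist picture shows the slice hanging vertical in the fingers. The stand is in full view with its groove running from about (277,105) to (303,172) and the loupe at (350,118). Next I'll fit the bars.

```bash
python3 - <<'E'
from h import *
W=np.load("pics/w4.npz")["W"]
def src():
    yield "w4",W
    for c in ["side","scene"]: yield c,cloud(dict(np.load(f"pics/{c}0.npz",allow_pickle=True)))
for n,S in src():
    m=(abs(S[...,0]-.55)<.1)&(abs(S[...,1]+.255)<.09)
    b=m&(S[...,2]>.004)&(S[...,2]<.09); print(n,"base",cv2.minAreaRect(S[b][:,:2].astype(np.float32)*1000))
    k=m&(S[...,2]>.049)&(S[...,2]<.056)
    P=S[k]; a=np.radians(18.7); 
    for it in range(1):
        ex=np.array([np.cos(a),np.sin(a)]);ey=np.array([-ex[1],ex[0]])
        X=(P[:,:2]-[.564,-.254])@ex*1e3;Y=(P[:,:2]-[.564,-.254])@ey*1e3
    h=np.histogram(X,bins=np.arange(-60,80,3));print([(int(e),int(c)) for c,e in zip(*h) if c])
    sel=X<15
    print("rect",cv2.minAreaRect(P[sel][:,:2].astype(np.float32)*1000),P[sel][:,2].mean(),Y[sel].min(),Y[sel].max(),X[sel].min(),X[sel].max())
E
```

```text
w4 base ((565.5010375976562, -251.50811767578125), (125.27958679199219, 110.13607025146484), 18.573993682861328)
[(-51, 114), (-48, 187), (-45, 183), (-42, 122), (-12, 67), (-9, 190), (-6, 194), (-3, 180), (48, 10), (51, 9)]
rect ((539.4196166992188, -260.14849853515625), (49.93312072753906, 99.55726623535156), 18.53644561767578) 0.051119737199756154 -47.7668917773338 51.90104133681638 -50.28865244106452 -0.23240092356716005
side base ((564.5531616210938, -253.38746643066406), (127.80601501464844, 111.11251068115234), 19.177570343017578)
[(-54, 34), (-51, 70), (-48, 68), (-45, 52), (-42, 2), (-15, 9), (-12, 66), (-9, 56), (-6, 57), (-3, 12), (45, 5), (48, 29), (51, 2)]
rect ((537.8346557617188, -262.80706787109375), (51.21208953857422, 98.74119567871094), 18.6908016204834) 0.05077606289966685 -49.320226294367515 49.420035358680096 -53.22140524828529 -2.008452517011073
scene base ((547.78466796875, -255.41326904296875), (177.26986694335938, 191.86546325683594), 89.13662719726562)
[(-54, 7), (-51, 20), (-48, 33), (-45, 23), (-42, 23), (-39, 4), (-15, 2), (-12, 23), (-9, 28), (-6, 30), (-3, 27), (0, 10), (45, 1), (48, 14), (51, 10), (54, 2)]
rect ((539.8472900390625, -263.65631103515625), (55.229515075683594, 98.73648834228516), 18.398950576782227) 0.05175194322802717 -50.87662104446956 48.07712568346106 -53.54737775827105 1.7276922339368288
```

Call:
{"op": "carry_out", "data": {"increments": [[[0.03,-0.03,0.06,0,0,-0.02],[0.054,-0.054,0.14,0,0,-0.04],[0.054,-0.054,0.24,0,0,-0.0517],[0.054,-0.054,0.32,0,0,-0.0517],[0.054,-0.054,0.36,0,0,-0.0517]]]}}

```text
clock: 8.52
tcp_pos: [0.5379, -0.2605, 0.1471]
orientation: [-0.002, 0.583, 0.813, -0.0]
wrist_force: [-0.2, 0.5, -1.6]
finger_gap: 0.0113
grip_force: 50.5
```

Call:
{"op": "carry_out", "data": {"increments": [[[0,0,0,0,0,0],[0,0,0,0,0,0],[0,0,0,0,0,0]]]}}

```text
clock: 8.9
tcp_pos: [0.54, -0.2629, 0.1511]
orientation: [0.002, 0.583, 0.812, 0.0]
wrist_force: [-0.1, -0.2, -2.0]
finger_gap: 0.0111
grip_force: 50.5
```

```bash
python3 - <<'E'
from h import *
r,W,T,s=wrist("w5");print(s["clock"],T.round(4),s["finger_gap"],s["grip_force"])
G=np.array([.5392,-.2612,.0755]);print("shares",(T[:3,:3].T@(G-T[:3,3])/.5).round(4))
f=r["frame"].astype(int)
L=(W-T[:3,3])@T[:3,:3]*1e3
k=(f[...,2]-f[...,1]>25)&(np.abs(L[...,1])<12)&(np.abs(L[...,0])<45)&(L[...,2]>-25)&(L[...,2]<80)&(f[...,2]>2*f[...,0]*.8)
P=L[k];print(len(P),P.min(0),P.max(0),np.median(P,0))
for z in range(-15,75,8):
    q=P[(P[:,2]>=z)&(P[:,2]<z+8)]
    if len(q):print(z,len(q),q.min(0).round(1),q.max(0).round(1))
# stand again
X=W[...,:2]-[.5392,-.2612];a=np.radians(18.6);x=(X[...,0]*np.cos(a)+X[...,1]*np.sin(a))*1e3;y=(-X[...,0]*np.sin(a)+X[...,1]*np.cos(a))*1e3
b=(abs(x)<35)&(abs(y)<70)&(W[...,2]>.048)&(W[...,2]<.056)
print(np.histogram(x[b],np.arange(-32,33,4)),y[b].min(),y[b].max())
E
```

```text
8.9 [[-0.3195  0.9476  0.0026  0.54  ]
 [ 0.9476  0.3195 -0.0017 -0.2629]
 [-0.0024  0.0019 -1.      0.1511]
 [ 0.      0.      0.      1.    ]] 0.011119433272059802 50.457943081855774
shares [ 0.0041 -0.0008  0.1512]
3973 [-25.35861225  -6.18126146 -17.0127416 ] [38.99379421  6.83561766 37.30559432] [17.98231887  0.5951561  -4.96742405]
-15 1547 [-14.7  -5.3 -15. ] [18.4  6.5 -7. ]
-7 1171 [-25.4  -5.6  -7. ] [28.1  6.7  1. ]
1 567 [11.5 -5.9  1. ] [34.2  6.8  9. ]
9 338 [11.5 -6.2  9. ] [37.4  6.7 16.8]
17 207 [36.3 -5.1 17. ] [38.8  6.8 24.9]
25 108 [37.9 -5.  25.1] [39.   6.8 32.9]
33 24 [37.3 -5.1 33.1] [38.2  6.5 37.3]
(array([  0, 145, 623, 606, 167,   0,   0,   0,   0,   0,   0, 175, 596,
       605, 120,   0]), array([-32, -28, -24, -20, -16, -12,  -8,  -4,   0,   4,   8,  12,  16,
        20,  24,  28,  32])) -42.8410159213831 50.849854000251604
```

View pics/w5.png

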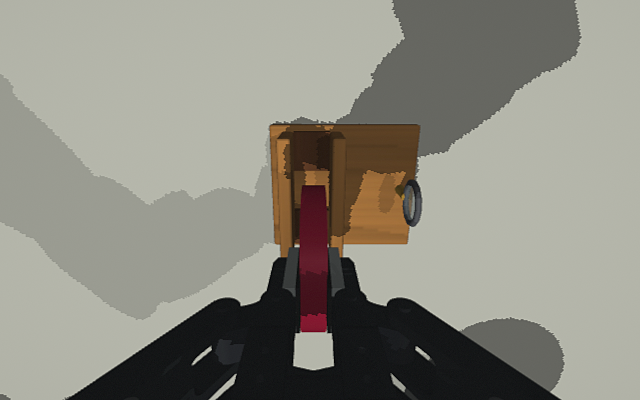

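The wrist picture shows the slice lined up with the groove, between bars at columns 285 and 338. Next I'll lower it.

Call:
{"op": "carry_out", "data": {"increments": [[[0.003,-0.001,0.05,0,0,0],[0.003,-0.001,0.1,0,0,0],[0.003,-0.001,0.13,0,0,0],[0.003,-0.001,0.142,0,0,0],[0.003,-0.001,0.144,0,0,0]]]}}

```text
clock: 9.57
tcp_pos: [0.5383, -0.2615, 0.0776]
orientation: [0.0, 0.583, 0.812, 0.0]
wrist_force: [-0.4, -1.2, -1.8]
finger_gap: 0.0113
grip_force: 50.6
```

Call:
{"op": "carry_out", "data": {"increments": [[[0,0,0.002,0,0,0],[0,0,0.004,0,0,0],[0,0,0.005,0,0,0],[0,0,0.005,0,0,0]]]}}

```text
clock: 10.07
tcp_pos: [0.5388, -0.2617, 0.0763]
orientation: [0.001, 0.583, 0.812, -0.0]
wrist_force: [-1.3, 0.8, 5.5]
finger_gap: 0.011
grip_force: 51.8
```

Call:
{"op": "carry_out", "data": {"increments": [[[0,0,0,0,0,0],[0,0,0,0,0,0],[0,0,0,0,0,0],[0,0,0,0,0,0],[0,0,0,0,0,0]]], "jaw": 0.4}}

```text
clock: 10.7
tcp_pos: [0.5381, -0.2612, 0.0747]
orientation: [-0.0, 0.583, 0.812, 0.0]
wrist_force: [0.1, 0.4, -0.8]
finger_gap: 0.0511
grip_force: 0.0
```

Call:
{"op": "carry_out", "data": {"increments": [[[0,0,-0.02,0,0,0],[0,0,-0.06,0,0,0],[0,0,-0.14,0,0,0],[0,0,-0.24,0,0,0],[0,0,-0.32,0,0,0]]]}}

```text
clock: 11.32
tcp_pos: [0.5384, -0.2614, 0.2378]
orientation: [0.001, 0.583, 0.812, 0.0]
wrist_force: [0.7, -0.6, 0.8]
finger_gap: 0.0513
grip_force: 0.0
```

Call:
{"op": "carry_out", "data": {"increments": [[[0,0,0,0,0,0],[0,0,0,0,0,0],[0,0,0,0,0,0],[0,0,0,0,0,0]]]}}

```text
clock: 11.82
tcp_pos: [0.5375, -0.2609, 0.2336]
orientation: [-0.001, 0.583, 0.812, -0.0]
wrist_force: [-0.1, 0.2, 0.2]
finger_gap: 0.0513
grip_force: 0.0
```

```bash
python3 - <<'E'
from h import *
r,W,T,s=wrist("w6");print(s["clock"],s["tcp_pos"],s["finger_gap"],s["wrist_force"])
print([(np.round(d["position"],4).tolist(),round(d["score"],2)) for d in env.find_in("wrist","pink_slice")])
r=env.read_camera("side");a=r["frame"][240:360,350:490];cv2.imwrite("pics/s6.png",np.hstack([cv2.resize(a,(350,300)),cv2.imread("pics/w6.png")[50:350,150:500]]))
print([(np.round(d["position"],4).tolist(),round(d["score"],2)) for n in("pink_slice","blue_slice") for d in env.find_in("side",n)])
E
```

```text
11.825 [ 0.53750557 -0.26091382  0.23355429] 0.05126163458017037 [-0.09553981  0.22959358  0.18941635]
[([0.5364, -0.2496, 0.0822], 0.8)]
[([0.5366, -0.2645, 0.0695], 0.63), ([0.5188, -0.0109, 0.0594], 0.79)]
```

View pics/s6.png

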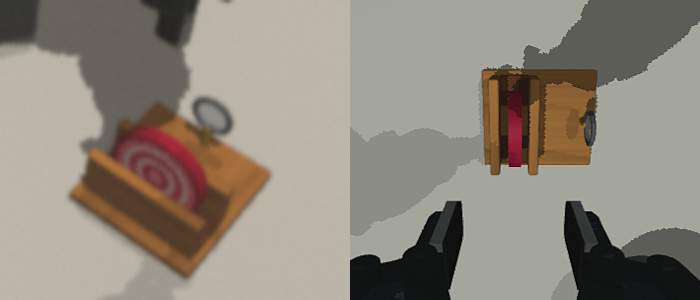

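The slice stands on edge in the groove, at (160,170) on the left and (515,128) on the right. The gripper is well clear of it, so I'll hand in.

```bash
python3 -c "
from workcell import env
print(env.hand_in())"
```

```text
the job is handed in; nothing more can be done
None
```

The job is handed in, with no verdict shown: the pink slice stands by itself on edge in the loupe stand's groove, the gripper is clear of it, and the blue slice still lies in its own block.

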